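Put the hand microscopes back on their own docks

TASK

The three hand microscopes have been put back on each other's docks: rearrange them so that each stands upright in the dish of the dock whose rim has the colour of its own band. Keep them upright and never stand one on the bare bench; the empty grey rest pad is there to park one on the way. Leave the bottle, the stack of coupons and the caliper where they are.

Things in the scene. Friction and masses are not known exactly. Their poses are not given: they have to be found in the camera images.
- scope_red_mid (a point): Hand microscope, red band and red top collar, loose, upright, 112 mm tall, about 240 g. Point on its axis half-way up (56 mm above the foot), z up. Clear foot 48 mm wide. Grip the silver sleeve, 34 mm wide, from 3 mm below to 36 mm above this point: best 26 mm above it. Top collar 33 mm wide. A pen light sticks out along +x to 64 mm from the axis, below the grip: close the fingers along y.
- scope_yellow_mid (a point): Hand microscope, yellow band and yellow top collar, loose, upright, 112 mm tall, about 240 g. Point on its axis half-way up (56 mm above the foot), z up. Clear foot 48 mm wide. Grip the silver sleeve, 34 mm wide, from 3 mm below to 36 mm above this point: best 26 mm above it. Top collar 33 mm wide. A pen light sticks out along +x to 64 mm from the axis, below the grip: close the fingers along y.
- scope_blue_mid (a point): Hand microscope, blue band and blue top collar, loose, upright, 112 mm tall, about 240 g. Point on its axis half-way up (56 mm above the foot), z up. Clear foot 48 mm wide. Grip the silver sleeve, 34 mm wide, from 3 mm below to 36 mm above this point: best 26 mm above it. Top collar 33 mm wide. A pen light sticks out along +x to 64 mm from the axis, below the grip: close the fingers along y.
- dock_red: round storage dock with a broad red rim, fixed, 96 mm wide. Origin on the bench under its centre. Black dished seat 70 mm wide, floor 10 mm and rim 14 mm above the bench; the microscope's 48 mm foot stands flat on the floor inside the rim, 11 mm to spare all round. A 5 mm high silver tag juts out to 61 mm from the centre along +x
- dock_yellow: round storage dock with a broad yellow rim, fixed, 96 mm wide. Origin on the bench under its centre. Black dished seat 70 mm wide, floor 10 mm and rim 14 mm above the bench; the microscope's 48 mm foot stands flat on the floor inside the rim, 11 mm to spare all round. A 5 mm high silver tag juts out to 61 mm from the centre along +x
- dock_blue: round storage dock with a broad blue rim, fixed, 96 mm wide. Origin on the bench under its centre. Black dished seat 70 mm wide, floor 10 mm and rim 14 mm above the bench; the microscope's 48 mm foot stands flat on the floor inside the rim, 11 mm to spare all round. A 5 mm high silver tag juts out to 61 mm from the centre along +x
- rest_pad: plain round light-grey rest pad, fixed to the bench, 102 mm across, flat top 10 mm above the bench, empty at the start. Origin on the bench under its centre
- bottle_mid (a point): pale solvent dispenser bottle with a steel press plate on top, loose, upright, 62 mm across, 115 mm tall; point on its axis half-way up (57 mm). A bystander
- coupons_mid (a point): stack of green test coupons with copper tracks, loose, 70 (x) by 50 (y) by 16 mm tall; point at its centre, 8 mm up. A bystander
- caliper_mid (a point): digital caliper lying flat, loose, about 200 mm long along x and 60 mm wide over its jaws, 12 mm tall; point in its middle, 6 mm up. A bystander

How it is judged:
By the outcome, as a careful person would: the job done as asked, in the order asked, and still so for the second after the job is handed in, with the robot touching nothing.
It also fails if it takes over 128 s, if anything falls off the work surface, if the arm or the gripper's body presses on something with over 40 N, if the wrist force passes 120 N, or if a joint passes its speed limit or range.

ROBOT

A 6-joint arm with a two-finger parallel gripper is mounted at the origin on the work surface. World frame = base frame: x ahead of the robot, y to its left, z up, the work surface at z = 0. Lengths are in m, angles in rad, forces in N, time in s.
With the tool pointing down it reaches from about 0.3 to 0.775 m from the base axis. Payload 14.6 kg.
Tool frame: the origin (TCP) lies midway between the tips of the shut fingers; the grasp point (between the pads) lies 19 mm behind it (ctrl.grip_depth is the distance from the TCP to the grasp point, in m); z points along the fingers, x is the direction in which the jaws open and shut, and the axes are right-handed (so a half turn about z gives the same grasp; the last joint's range is limited). The gripper opens to 94 mm and grips with 3 to 60 N. Pads are 16 mm wide; open, the fingers measure 119 mm over their backs; the gripper's body (75 mm by 177 mm) begins 78 mm behind the grasp point.
Start: joints at [-1.236, 0.3, 1.521, -0, 1.321, -0.067], TCP at [0.215, -0.506, 0.205] pointing down, gripper open.
Joint ranges: [-3.03, 3.03], [-0.79, 2.21], [0.23, 2.52], [-1.04, 4.18], [0, 3.07], [-2.55, 2.55]. Speed limits (rad/s): [2.22, 2.22, 2.57, 3.14, 3.14, 3.14].

INTERFACE

Orientations are given as [roll, pitch, yaw] about the fixed x, y, z axes, in that order (R = Rz(yaw) Ry(pitch) Rx(roll)).
In Python, from station import ctrl gives the robot as it stands.
- The arm moves only by the tool play_rows, never from a script. Its argument "steps" is a list that holds one entry, the list of rows, each a list of 7 numbers: the shift along the tool's x, y, z in cm, then the turn, a rotation vector about the tool's x, y, z in rad, then the opening, from 0 (shut) to 1 (fully open). In form: [[[x, y, z, ax, ay, az, hand], ...]]. A call has 1 to 20 rows; each row is the pose to reach, as a shift and turn from the pose measured when the call began, along the tool's axes at that moment; what a row does not reach only later rows make up. A row lasts 1/12 s, in which the tool goes at most 41.7 mm and 7.16 degrees, less where a joint would pass 70% of its speed; a pose out of reach is approached as far as the arm can. A call with a gripper value outside its range is refused whole. The fingers move at their own pace and stop on an object; "force" is the grip in N (left out, the last holds). Time passes only in rows, so rows that repeat a pose let the fingers close. It gives the time, the measured TCP pose, the force and the opening at its end, in the units of the state.
- ctrl.get_obs(): the state, without advancing time (a new reading comes with each control period).
- ctrl.camera(name): name is "side" or "top"; returns a dict with "frame" (480x640x3 uint8, blue, green, red), "fovy" (degrees; the focal length in pixels is half the picture's height over the tangent of half this angle, whatever the lens; pixels are square), "cx", "cy" (the principal point, pixels), "D" ([k1, k2, p1, p2, k3] as OpenCV has them; the pictures are not rectified), "world_to_cam" (4x4, takes a point from world to camera coordinates). Camera axes: x right, y up, looking along -z (the intrinsics and any distortion apply to the point x, -y, -z); pixel columns grow to the right and rows downward; lengths in m; the calibration is good to about 2 mm. A picture is of the moment at which its call begins. There is no depth.
- ctrl.hand_in(): hands the job in, once; it reports no verdict.
The state is a dict: "time_s": time; "qpos": joint angles; "joint_vel": joint speeds; "tau": joint torques, N m; "ee_pos": TCP position; "eef_rot": TCP orientation; "force": force on the tool from outside, world axes, zero at the start; "moment": the same for the moment, N m; "grip_width": finger opening in m.
Only numpy, scipy, OpenCV 4.12 (cv2) and the standard library are available. Lean on these libraries where they do the work, as an engineer would, in place of code of your own. Each camera call takes 0.05 s, during which the arm holds its last target. There are 200 camera calls.

## Working session

There is one attempt and no reset: what is moved stays moved. The work goes in short steps, Python scripts to look and compute and a tool call to move; the robot and the scene stay as the last step left them, time stands still between calls to the robot, and variables do not carry over. Pictures are saved under pics/ and viewed, about 12 in all and at most 16, crops included, and the job is handed in when it is done.

Besides the shell and the picture viewer there is one more tool, called after "Call:" by a JSON object that holds its "method" and its "body". play_rows: Moves the arm, as the interface text tells. Its arguments: {"type":"object","properties":{"steps":{"type":"array"},"force":{"type":"number"}},"required":["steps"]}

```bash
mkdir -p pics; ls; cat > h.py <<'E'
import numpy as np, cv2
from station import ctrl
def snap(name,tag):
    c=ctrl.camera(name); cv2.imwrite(f'pics/{tag}.png',c['frame']); 
    np.save(f'pics/{tag}.npy',{k:c[k] for k in c if k!='frame'},allow_pickle=True); return c
def KD(c):
    f=240/np.tan(np.radians(c['fovy'])/2)
    return np.array([[f,0,c['cx']],[0,f,c['cy']],[0,0,1.]]),np.array(c['D'],float)
def ray(tag,uv):
    c=np.load(f'pics/{tag}.npy',allow_pickle=True).item(); K,D=KD(c)
    p=cv2.undistortPoints(np.array([[uv]],float),K,D)[0,0]
    T=np.linalg.inv(np.array(c['world_to_cam'])); 
    return T[:3,3],T[:3,:3]@np.array([p[0],-p[1],-1])
def atz(tag,uv,z):
    o,d=ray(tag,uv); return o+d*(z-o[2])/d[2]
def tri(a,ua,b,ub):
    o,d=ray(a,ua);p,e=ray(b,ub)
    s=np.linalg.lstsq(np.c_[d,-e],p-o,rcond=None)[0]
    A=o+d*s[0];B=p+e*s[1]; return (A+B)/2,np.linalg.norm(A-B)
def proj(tag,X):
    c=np.load(f'pics/{tag}.npy',allow_pickle=True).item(); K,D=KD(c)
    T=np.array(c['world_to_cam']); q=(T[:3,:3]@np.array(X).T).T+T[:3,3]; q=q*[1,-1,-1]
    return cv2.projectPoints(q,np.zeros(3),np.zeros(3),K,D)[0][:,0]
E
python3 - <<'E'
from h import *
for n in('side','top'):
    c=snap(n,n+'0'); print(n,c['fovy'],c['cx'],c['cy'],c['D'],np.round(c['world_to_cam'],3).tolist())
o=ctrl.get_obs(); print(o)
E
```

```text
pics
side 47.15798637943759 305.1579432183186 229.8188486920798 [-0.10429971  0.          0.          0.          0.        ] [[-0.971, -0.241, -0.009, 0.552], [0.176, -0.735, 0.655, -0.185], [-0.164, 0.634, 0.756, -0.991], [0.0, 0.0, 0.0, 1.0]]
top 47.809416385845864 319.65404422729426 244.10689556145235 [-0.14050408  0.          0.          0.          0.        ] [[0.007, -1.0, 0.009, -0.032], [0.993, 0.008, 0.12, -0.585], [-0.12, 0.008, 0.993, -1.125], [0.0, 0.0, 0.0, 1.0]]
{'time_s': 0.1, 'qpos': array([-1.23557070e+00,  3.00378866e-01,  1.52147193e+00,  4.97848104e-06,
        1.32067036e+00, -6.65570498e-02]), 'joint_vel': array([ 0.00048263, -0.00050005, -0.00352077,  0.00023431,  0.00059524,
        0.00111575]), 'tau': array([ 1.33249112e-03, -5.32642865e+01, -3.53285193e+01,  7.09897815e-02,
        2.35075696e-02, -4.98699228e-05]), 'ee_pos': array([ 0.21503459, -0.50599577,  0.20498309]), 'eef_rot': array([-3.14152609e+00,  9.26128889e-04, -1.16901485e+00]), 'force': array([ 0.15579143, -0.12749105,  0.01118755]), 'moment': array([-0.02179896, -0.00028679, -0.02375606]), 'grip_width': 0.09431643392689626}
```

View pics/top0.png

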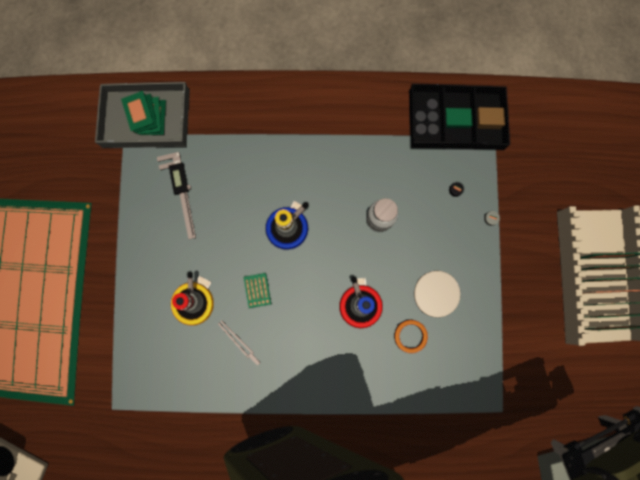

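View pics/side0.png

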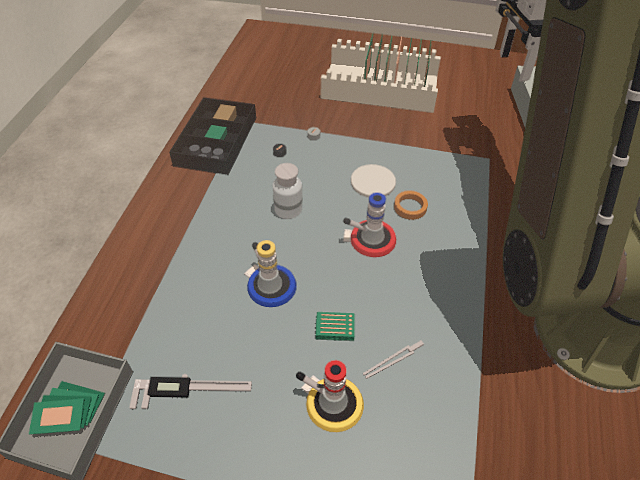

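```bash
cat > mos.py <<'E'
from h import *
def mosaic(items,out,s=4,w=66):
    t=[]
    for tag,(u,v) in items:
        im=cv2.imread(f'pics/{tag}.png'); x,y=int(u-w/2),int(v-w/2)
        c=cv2.resize(im[y:y+w,x:x+w],None,fx=s,fy=s,interpolation=cv2.INTER_CUBIC)
        for k in range(0,w,10):
            cv2.putText(c,str(x+k),(k*s,8),0,.3,(255,255,255),1); cv2.putText(c,str(y+k),(0,k*s+4),0,.3,(255,255,255),1)
            cv2.line(c,(k*s,10),(k*s,14),(255,255,255),1);cv2.line(c,(22,k*s),(26,k*s),(255,255,255),1)
        t.append(c)
    n=3; cv2.imwrite(f'pics/{out}.png',np.vstack([np.hstack(t[i:i+n]) for i in range(0,len(t),n)]))
E
python3 - <<'E'
from mos import *
mosaic([('top0',(190,298)),('top0',(290,222)),('top0',(360,300)),('side0',(332,393)),('side0',(270,270)),('side0',(368,225))],'m0')
# ring fits on colour
for tag in('top0','side0'):
    im=cv2.imread(f'pics/{tag}.png'); hsv=cv2.cvtColor(im,cv2.COLOR_BGR2HSV)
    sat=hsv[...,1]>130; H=hsv[...,0].astype(int)
    for n,m in dict(red=(H<6)|(H>173),yellow=(H>20)&(H<34),blue=(H>108)&(H<128)).items():
        mk=((m&sat&(hsv[...,2]>70))*255).astype('uint8')
        cs,_=cv2.findContours(mk,cv2.RETR_EXTERNAL,cv2.CHAIN_APPROX_NONE)
        for c in sorted(cs,key=cv2.contourArea)[-3:]:
            if len(c)>12:
                hu=cv2.convexHull(c); e=cv2.fitEllipse(hu); print(tag,n,np.round(e[0],1),np.round(e[1],1),cv2.contourArea(c), 
                  np.round(atz(tag,e[0],.014),4), np.round(atz(tag,e[0],.122),4))
    m=((hsv[...,1]<60)&(hsv[...,2]>170)).astype('uint8')*255
    cs,_=cv2.findContours(m,cv2.RETR_EXTERNAL,cv2.CHAIN_APPROX_NONE)
    for c in cs:
        if 800<cv2.contourArea(c)<2500: e=cv2.fitEllipse(c); print(tag,'pad?',np.round(e[0],1),np.round(e[1],1),np.round(atz(tag,e[0],.010),4))
E
```

```text
top0 red [180.7 301. ] [15.1 18.3] 193.0 [0.4602 0.2736 0.014 ] [0.4589 0.2466 0.122 ]
top0 red [360.6 306.1] [42.6 42.6] 565.0 [ 0.4532 -0.1173  0.014 ] [ 0.4525 -0.1082  0.122 ]
top0 yellow [181.8 287.9] [ 5.5 16.6] 54.5 [0.4886 0.2718 0.014 ] [0.4847 0.2451 0.122 ]
top0 yellow [283.1 217.8] [15.5 17.1] 188.0 [0.645 0.053 0.014] [0.6266 0.0464 0.122 ]
top0 yellow [191.3 303.9] [40.6 41.9] 379.5 [0.4542 0.2498 0.014 ] [0.4534 0.2251 0.122 ]
top0 blue [290.4 209.7] [3.3 9. ] 14.5 [0.6632 0.0371 0.014 ] [0.6432 0.032  0.122 ]
top0 blue [366.2 304.5] [16.3 17.6] 210.0 [ 0.4567 -0.1294  0.014 ] [ 0.4557 -0.1192  0.122 ]
top0 blue [286.4 228. ] [40.9 41.4] 390.5 [0.6225 0.0454 0.014 ] [0.6062 0.0395 0.122 ]
top0 pad? [437.  293.6] [44.3 45.2] [ 0.4809 -0.2855  0.01  ]
side0 red [334.  383.9] [16.  20.3] 19.0 [0.4628 0.2236 0.014 ] [0.4556 0.274  0.122 ]
side0 red [335.1 371. ] [21.3 21.9] 343.0 [0.466  0.2001 0.014 ] [0.4584 0.2534 0.122 ]
side0 red [373.1 238.2] [36.6 45.2] 475.0 [ 0.4516 -0.1074  0.014 ] [ 0.4458 -0.0156  0.122 ]
side0 yellow [320.8 382.2] [4.2 6.4] 13.0 [0.485  0.2259 0.014 ] [0.475  0.2759 0.122 ]
side0 yellow [265.6 247.4] [13.7 17.7] 171.5 [ 0.6585 -0.0327  0.014 ] [0.6267 0.0497 0.122 ]
side0 yellow [334.8 404.2] [54.7 56.6] 764.0 [0.454  0.2585 0.014 ] [0.4479 0.3045 0.122 ]
side0 blue [377.5 198.8] [11.5 16.8] 123.5 [ 0.4604 -0.2204  0.014 ] [ 0.4535 -0.1144  0.122 ]
side0 blue [271.3 285.6] [41.8 48.2] 578.5 [0.6212 0.0548 0.014 ] [0.5941 0.1263 0.122 ]
side0 pad? [372.9 179.1] [29.9 44.9] [ 0.4805 -0.2836  0.01  ]
```

View pics/m0.png

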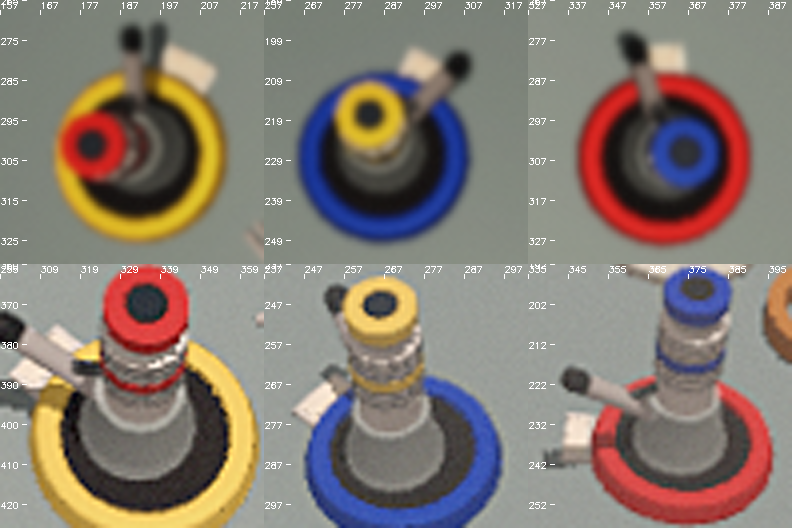

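```bash
python3 - <<'E'
from mos import *
P=dict(red=((180.2,301.5),(335.7,369.8)),yellow=((283.2,217.5),(266.2,247)),blue=((366,305.2),(377.2,198.2)))
for n,(a,b) in P.items():
    X,e=tri('top0',a,'side0',b); print('collar',n,np.round(X,4),round(e,4))
tips=dict(red=((190,274.5),(301.5,375)),yellow=((305.5,205),(258.5,245)),blue=((353.5,278.5),(343.5,220.5)))
for n,(a,b) in tips.items():
    X,e=tri('top0',a,'side0',b); print('light tip',n,np.round(X,4),round(e,4))
docks=dict(yellow=(.454,.25),blue=(.6222,.046),red=(.4528,-.1165),pad=(.4805,-.2845))
t=np.linspace(0,2*np.pi,60)
for tag in('top0','side0'):
    im=cv2.imread(f'pics/{tag}.png'); 
    im=cv2.resize(im,None,fx=4,fy=4,interpolation=cv2.INTER_CUBIC)
    for n,(x,y) in docks.items():
        for r,z in ((.048,.014),(.035,.014)) if n!='pad' else ((.051,.01),):
            q=proj(tag,np.c_[x+r*np.cos(t),y+r*np.sin(t),0*t+z])
            cv2.polylines(im,[((q+.5)*4).astype(int)],True,(255,0,255),1)
    cv2.imwrite(f'pics/ov_{tag}.png',im)
    tl=[]
    for n,(x,y) in docks.items():
        u,v=((proj(tag,[[x,y,.014]])[0])*4).astype(int); tl.append(im[v-140:v+140,u-100:u+100])
    cv2.imwrite(f'pics/ov_{tag}.png',np.hstack(tl))
cv2.imwrite('pics/ov.png',np.vstack([cv2.imread('pics/ov_top0.png'),cv2.imread('pics/ov_side0.png')]))
E
```

```text
collar red [0.4581 0.2488 0.1171] 0.0003
collar yellow [0.6273 0.0463 0.1189] 0.0008
collar blue [ 0.4545 -0.1192  0.1187] 0.0001
light tip red [0.5143 0.2434 0.0622] 0.0018
light tip yellow [0.6616 0.0026 0.0636] 0.0053
light tip blue [ 0.5119 -0.0983  0.062 ] 0.0036
```

View pics/ov.png

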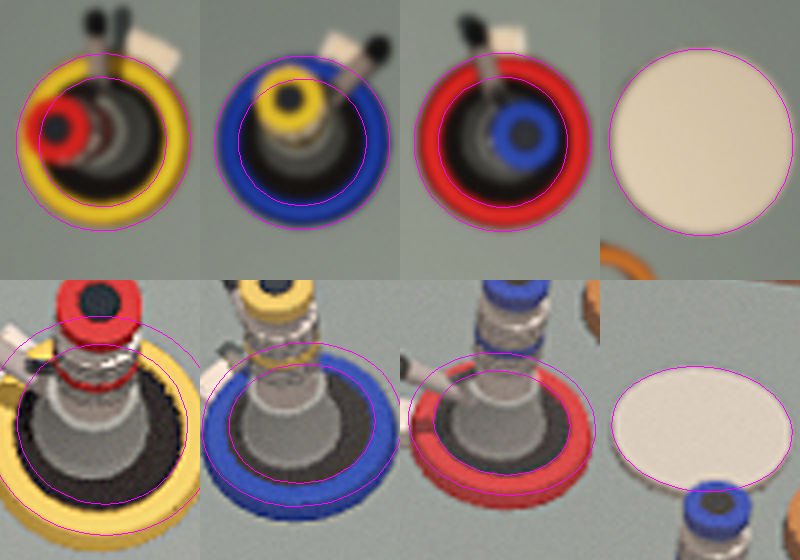

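The red scope stands on the yellow dock, yellow on blue, and blue on red, with the pad free. The overlays agree to about 2–3 mm. Order: blue→pad, red→red, yellow→yellow, blue→blue.

```bash
cat > go.py <<'E'
import sys
from h import *
from scipy.spatial.transform import Rotation as Ro
# args: sequences of x,y,z,psi (relative to current pose, all for one call)
o=ctrl.get_obs(); R=Ro.from_euler('xyz',o['eef_rot']); p=np.array(o['ee_pos'])
print('t',round(o['time_s'],2),p.round(4),np.round(o['eef_rot'],3),'F',np.round(o['force'],1),'w',round(o['grip_width'],4),'q',np.round(o['qpos'],2))
for a in sys.argv[1:]:
    x,y,z,s=map(float,a.split(','))
    T=Ro.from_euler('xyz',[np.pi,0,s])
    print(a,'->',np.round(R.inv().apply(np.array([x,y,z])-p)*100,2),np.round((R.inv()*T).as_rotvec(),3))
E
python3 go.py .4545,-.1185,.215,-1.22 .4545,-.1185,.150,-1.22
```

```text
t 0.1 [ 0.215 -0.506  0.205] [-3.142e+00  1.000e-03 -1.169e+00] F [ 0.2 -0.1  0. ] w 0.0943 q [-1.24  0.3   1.52  0.    1.32 -0.07]
.4545,-.1185,.215,-1.22 -> [-26.3  -37.19  -0.97] [-0.     0.001  0.051]
.4545,-.1185,.150,-1.22 -> [-26.29 -37.19   5.53] [-0.     0.001  0.051]
```

Call:
{"method": "play_rows", "body": {"steps": [[[-5,-7,-1,0,0,0.01,1],[-7,-10,-1,0,0,0.02,1],[-9,-13,-1,0,0,0.02,1],[-11,-16,-1,0,0,0.03,1],[-13,-19,-1,0,0,0.03,1],[-15,-22,-1,0,0,0.04,1],[-17,-25,-1,0,0,0.04,1],[-19,-28,-1,0,0,0.05,1],[-21,-31,-1,0,0,0.05,1],[-24,-34,-1,0,0,0.05,1],[-26.3,-37.2,-1,0,0,0.05,1],[-26.3,-37.2,-1,0,0,0.05,1],[-26.3,-37.2,-1,0,0,0.05,1],[-26.3,-37.2,0,0,0,0.05,1],[-26.3,-37.2,1.5,0,0,0.05,1],[-26.3,-37.2,3,0,0,0.05,1],[-26.3,-37.2,4.5,0,0,0.05,1],[-26.3,-37.2,5.5,0,0,0.05,1],[-26.3,-37.2,5.5,0,0,0.05,1],[-26.3,-37.2,5.5,0,0,0.05,1]]]}}

```text
time_s: 1.77
ee_pos: [0.4541, -0.1191, 0.15]
eef_rot: [3.141, 0.002, -1.22]
force: [-0.7, 0.3, 0.2]
grip_width: 0.094
```

```bash
python3 go.py .4545,-.1185,.071,-1.22; python3 - <<'E'
from mos import *
snap('top','top1');snap('side','side1')
mosaic([('top1',(360,300)),('side1',(373,205))],'m1',s=4,w=96)
E
sed -i 's/n=3/n=min(3,len(t))/' mos.py; python3 -c "
from mos import *
mosaic([('top1',(360,300)),('side1',(373,205))],'m1',s=4,w=96)"
```

```text
t 1.77 [ 0.4541 -0.1191  0.15  ] [ 3.141e+00  2.000e-03 -1.220e+00] F [-0.7  0.3  0.2] w 0.094 q [-0.33  0.18  1.81  0.    1.16  0.89]
.4545,-.1185,.071,-1.22 -> [-0.03 -0.06  7.9 ] [ 0.001  0.002 -0.   ]
```

View pics/m1.png

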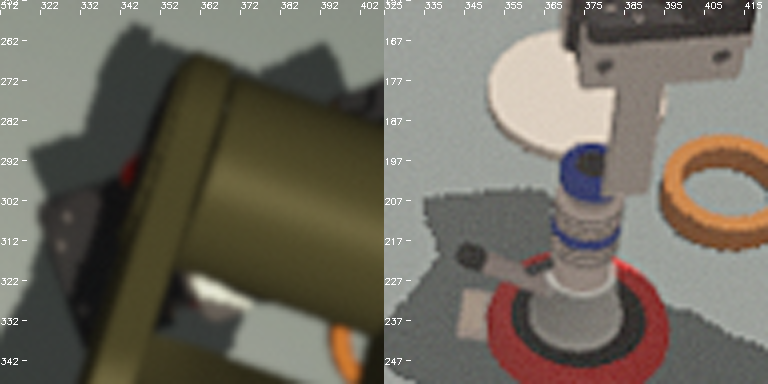

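The open fingers sit either side of the blue collar (375,160). The descent is clear.

Call:
{"method": "play_rows", "body": {"steps": [[[0,0,2,0,0,0,1],[0,0,4,0,0,0,1],[0,0,6,0,0,0,1],[0,0,7,0,0,0,1],[0,0,7.9,0,0,0,1],[0,0,7.9,0,0,0,1],[0,0,7.9,0,0,0,1],[0,0,7.9,0,0,0,0.6],[0,0,7.9,0,0,0,0.45],[0,0,7.9,0,0,0,0.35],[0,0,7.9,0,0,0,0.25],[0,0,7.9,0,0,0,0.2],[0,0,7.9,0,0,0,0.2],[0,0,7.9,0,0,0,0.2],[0,0,7.9,0,0,0,0.2],[0,0,7.9,0,0,0,0.2]]], "force": 25}}

```text
time_s: 3.2
ee_pos: [0.4547, -0.1188, 0.0719]
eef_rot: [-3.141, 0.0, -1.22]
force: [-0.3, 1.3, 1.1]
grip_width: 0.0372
```

```bash
python3 go.py .4545,-.1185,.221,-1.22 .4805,-.2845,.221,-1.22; python3 - <<'E'
from mos import *
snap('side','side2')
mosaic([('side2',(373,205))],'m2',s=5,w=96)
E
```

```text
t 3.2 [ 0.4547 -0.1188  0.0719] [-3.141  0.    -1.22 ] F [-0.3  1.3  1.1] w 0.0372 q [-0.33  0.29  1.88  0.    0.97  0.89]
.4545,-.1185,.221,-1.22 -> [ -0.05   0.   -14.91] [-0.001  0.     0.   ]
.4805,-.2845,.221,-1.22 -> [ 16.43   3.27 -14.92] [-0.001  0.     0.   ]
```

View pics/m2.png

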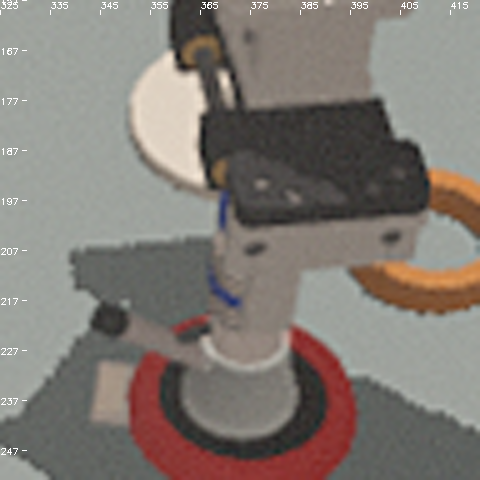

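Call:
{"method": "play_rows", "body": {"steps": [[[0,0,0,0,0,0,0.15],[0,0,0,0,0,0,0.15],[0,0,0,0,0,0,0.15],[0,0,0,0,0,0,0.15],[0,0,0,0,0,0,0.15],[0,0,0,0,0,0,0.15],[0,0,-0.5,0,0,0,0.15],[0,0,-1,0,0,0,0.15],[0,0,-2,0,0,0,0.15],[0,0,-3.5,0,0,0,0.15],[0,0,-5,0,0,0,0.15],[0,0,-6.5,0,0,0,0.15],[0,0,-8,0,0,0,0.15],[0,0,-9,0,0,0,0.15],[0,0,-9,0,0,0,0.15]]], "force": 25}}

```text
time_s: 4.5
ee_pos: [0.4556, -0.1191, 0.1644]
eef_rot: [-3.138, -0.002, -1.22]
force: [0.9, 0.0, -3.3]
grip_width: 0.0338
```

```bash
python3 go.py .4805,-.2845,.161,-1.22 .4805,-.2845,.074,-1.22; python3 - <<'E'
from mos import *
snap('side','side3')
mosaic([('side3',(373,195))],'m3',s=4,w=110)
E
```

```text
t 4.5 [ 0.4556 -0.1191  0.1644] [-3.138e+00 -2.000e-03 -1.220e+00] F [ 0.9  0.  -3.3] w 0.0338 q [-0.33  0.16  1.79  0.    1.18  0.89]
.4805,-.2845,.161,-1.22 -> [16.39  3.35  0.36] [-0.004 -0.002  0.   ]
.4805,-.2845,.074,-1.22 -> [16.37  3.38  9.06] [-0.004 -0.002  0.   ]
```

View pics/m3.png

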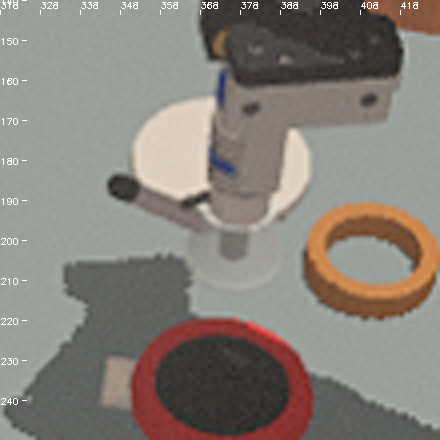

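Call:
{"method": "play_rows", "body": {"steps": [[[1,0.2,0,0,0,0,0.15],[2.5,0.5,0,0,0,0,0.15],[4.5,0.9,0,0,0,0,0.15],[6.5,1.3,0,0,0,0,0.15],[8.5,1.7,0,0,0,0,0.15],[10.5,2.1,0,0,0,0,0.15],[12.5,2.5,0,0,0,0,0.15],[14.5,3,0,0,0,0,0.15],[15.5,3.2,0,0,0,0,0.15],[16.2,3.3,0,0,0,0,0.15],[16.4,3.4,0,0,0,0,0.15],[16.4,3.4,0,0,0,0,0.15],[16.4,3.4,1.5,0,0,0,0.15],[16.4,3.4,3,0,0,0,0.15],[16.4,3.4,4.5,0,0,0,0.15],[16.4,3.4,6,0,0,0,0.15],[16.4,3.4,7.5,0,0,0,0.15],[16.4,3.4,8.2,0,0,0,0.15],[16.4,3.4,8.8,0,0,0,0.15],[16.4,3.4,8.8,0,0,0,0.15]]]}}

```text
time_s: 6.22
ee_pos: [0.4795, -0.284, 0.0742]
eef_rot: [-3.14, 0.0, -1.219]
force: [-0.1, -0.4, -3.2]
grip_width: 0.0336
```

```bash
python3 go.py .4805,-.2845,.072,-1.22; python3 - <<'E'
from mos import *
snap('side','side4')
mosaic([('side4',(373,165))],'m4',s=4,w=110)
E
```

```text
t 6.22 [ 0.4795 -0.284   0.0742] [-3.14   0.    -1.219] F [-0.1 -0.4 -3.2] w 0.0336 q [-0.6   0.46  1.63  0.    1.05  0.62]
.4805,-.2845,.072,-1.22 -> [ 0.08 -0.08  0.22] [-0.002  0.     0.001]
```

View pics/m4.png

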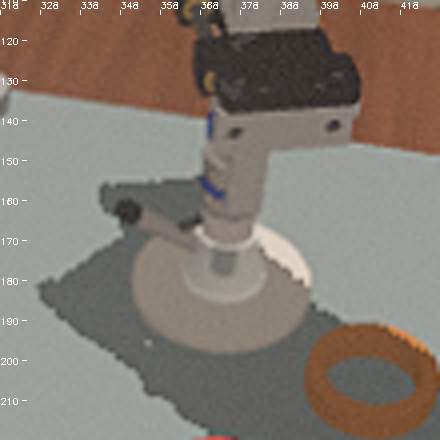

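Held upright over the middle of the pad, foot at about (372,178) and pad centre at (373,179). I'll set it down.

Call:
{"method": "play_rows", "body": {"steps": [[[0,0,0.1,0,0,0,0.15],[0,0,0.2,0,0,0,0.15],[0,0,0.25,0,0,0,0.15],[0,0,0.25,0,0,0,0.15],[0,0,0.25,0,0,0,0.15]]]}}

```text
time_s: 6.68
ee_pos: [0.4799, -0.2844, 0.0728]
eef_rot: [-3.139, -0.001, -1.219]
force: [0.4, 0.8, -2.8]
grip_width: 0.0335
```

Call:
{"method": "play_rows", "body": {"steps": [[[0,0,0.1,0,0,0,0.15],[0,0,0.15,0,0,0,0.15],[0,0,0.2,0,0,0,0.15],[0,0,0.2,0,0,0,0.15],[0,0,0.2,0,0,0,0.15]]]}}

```text
time_s: 7.1
ee_pos: [0.4802, -0.2845, 0.0718]
eef_rot: [-3.138, -0.002, -1.219]
force: [-2.5, 2.5, 7.5]
grip_width: 0.0339
```

Contact, with the force reversed to +7.5 N. I'll open and rise.

Call:
{"method": "play_rows", "body": {"steps": [[[0,0,-0.05,0,0,0,0.25],[0,0,-0.05,0,0,0,0.4],[0,0,-0.05,0,0,0,0.6],[0,0,-0.05,0,0,0,0.8],[0,0,-0.05,0,0,0,1],[0,0,-0.05,0,0,0,1],[0,0,-0.05,0,0,0,1],[0,0,-0.05,0,0,0,1],[0,0,-0.05,0,0,0,1],[0,0,-1,0,0,0,1],[0,0,-3,0,0,0,1],[0,0,-5,0,0,0,1],[0,0,-7,0,0,0,1],[0,0,-9,0,0,0,1],[0,0,-11,0,0,0,1],[0,0,-13,0,0,0,1],[0,0,-14.5,0,0,0,1],[0,0,-14.5,0,0,0,1]]]}}

```text
time_s: 8.6
ee_pos: [0.4805, -0.2849, 0.2206]
eef_rot: [-3.135, -0.006, -1.219]
force: [-0.4, 0.4, -0.4]
grip_width: 0.0941
```

```bash
python3 go.py .458,.249,.215,1.47 .47,-.02,.215,0.1
```

```text
t 8.6 [ 0.4805 -0.2849  0.2206] [-3.135 -0.006 -1.219] F [-0.4  0.4 -0.4] w 0.0941 q [-0.6   0.3   1.48  0.    1.35  0.62]
.458,.249,.215,1.47 -> [-50.91 -16.27   0.36] [ 0.006 -0.01  -2.689]
.47,-.02,.215,0.1 -> [-25.24  -8.13   0.46] [-1.000e-03 -9.000e-03 -1.319e+00]
```

```bash
python3 go.py .458,.249,.20,-1.67
```

```text
t 8.6 [ 0.4805 -0.2849  0.2206] [-3.135 -0.006 -1.219] F [-0.4  0.4 -0.4] w 0.0941 q [-0.6   0.3   1.48  0.    1.35  0.62]
.458,.249,.20,-1.67 -> [-50.92 -16.26   1.86] [-0.008 -0.004  0.451]
```

Call:
{"method": "play_rows", "body": {"steps": [[[-2,-0.6,0,0,0,0.02,1],[-5,-1.6,0,0,0,0.05,1],[-8,-2.6,0,0,0,0.08,1],[-11,-3.5,0,0,0,0.1,1],[-14,-4.5,0,0,0,0.13,1],[-17,-5.4,0,0,0,0.15,1],[-20,-6.4,0,0,0,0.18,1],[-23,-7.4,0,0,0,0.2,1],[-26,-8.3,0,0,0,0.23,1],[-29,-9.3,0,0,0,0.26,1],[-32,-10.2,0,0,0,0.29,1],[-35,-11.2,0,0,0,0.32,1],[-38,-12.1,0,0,0,0.35,1],[-41,-13.1,0,0,0,0.38,1],[-44,-14.1,0.5,0,0,0.4,1],[-47,-15,1,-0.008,-0.004,0.43,1],[-49.5,-15.8,1.5,-0.008,-0.004,0.45,1],[-50.9,-16.3,1.9,-0.008,-0.004,0.45,1],[-50.9,-16.3,1.9,-0.008,-0.004,0.45,1],[-50.9,-16.3,1.9,-0.008,-0.004,0.45,1]]]}}

```text
time_s: 10.27
ee_pos: [0.458, 0.249, 0.1988]
eef_rot: [3.14, -0.001, -1.668]
force: [-0.9, -1.0, -0.7]
grip_width: 0.0941
```

```bash
python3 go.py .4575,.2495,.15,-1.67 .4575,.2495,.0715,-1.67
```

```text
t 10.27 [0.458  0.249  0.1988] [ 3.140e+00 -1.000e-03 -1.668e+00] F [-0.9 -1.  -0.7] w 0.0941 q [ 0.43  0.24  1.61 -0.    1.29  2.1 ]
.4575,.2495,.15,-1.67 -> [-0.05  0.05  4.88] [ 0.001 -0.001  0.002]
.4575,.2495,.0715,-1.67 -> [-0.06  0.04 12.73] [ 0.001 -0.001  0.002]
```

Call:
{"method": "play_rows", "body": {"steps": [[[0,0,1,0,0,0,1],[0,0,3,0,0,0,1],[0,0,5,0,0,0,1],[0,0,7,0,0,0,1],[0,0,9,0,0,0,1],[0,0,11,0,0,0,1],[0,0,12,0,0,0,1],[0,0,12.7,0,0,0,1],[0,0,12.7,0,0,0,0.6],[0,0,12.7,0,0,0,0.45],[0,0,12.7,0,0,0,0.35],[0,0,12.7,0,0,0,0.25],[0,0,12.7,0,0,0,0.2],[0,0,12.7,0,0,0,0.15],[0,0,12.7,0,0,0,0.15],[0,0,12.7,0,0,0,0.15],[0,0,12.7,0,0,0,0.15],[0,0,12.7,0,0,0,0.15],[0,0,12.7,0,0,0,0.15],[0,0,12.7,0,0,0,0.15]]], "force": 25}}

```text
time_s: 11.93
ee_pos: [0.4578, 0.249, 0.0718]
eef_rot: [3.14, -0.001, -1.668]
force: [-0.0, 1.0, 0.4]
grip_width: 0.0334
```

```bash
python3 go.py .4575,.2495,.215,-1.67; python3 - <<'E'
from mos import *
snap('side','side5')
mosaic([('side5',(332,363))],'m5',s=4,w=120)
E
```

```text
t 11.93 [0.4578 0.249  0.0718] [ 3.140e+00 -1.000e-03 -1.668e+00] F [-0.   1.   0.4] w 0.0334 q [ 0.43  0.39  1.74 -0.    1.02  2.1 ]
.4575,.2495,.215,-1.67 -> [ -0.03   0.06 -14.32] [ 0.002 -0.001  0.002]
```

View pics/m5.png

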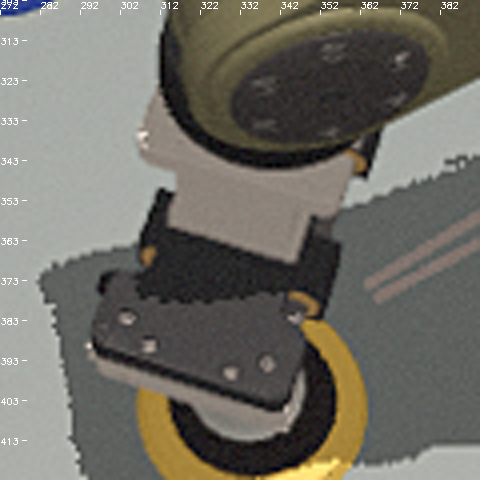

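Call:
{"method": "play_rows", "body": {"steps": [[[0,0,-0.5,0,0,0,0.15],[0,0,-1,0,0,0,0.15],[0,0,-2,0,0,0,0.15],[0,0,-3.5,0,0,0,0.15],[0,0,-5,0,0,0,0.15],[0,0,-6.5,0,0,0,0.15],[0,0,-8,0,0,0,0.15],[0,0,-9.5,0,0,0,0.15],[0,0,-10,0,0,0,0.15],[0,0,-10,0,0,0,0.15]]]}}

```text
time_s: 12.82
ee_pos: [0.4584, 0.2493, 0.1735]
eef_rot: [-3.141, 0.0, -1.668]
force: [0.1, -0.9, -3.3]
grip_width: 0.0335
```

```bash
python3 go.py .4530,-.1165,.172,-1.67  .4530,-.1165,.073,-1.67
```

```text
t 12.82 [0.4584 0.2493 0.1735] [-3.141  0.    -1.668] F [ 0.1 -0.9 -3.3] w 0.0335 q [ 0.43  0.27  1.64 -0.    1.23  2.1 ]
.4530,-.1165,.172,-1.67 -> [36.46 -3.    0.15] [-0.001  0.     0.002]
.4530,-.1165,.073,-1.67 -> [36.46 -2.99 10.05] [-0.001  0.     0.002]
```

Call:
{"method": "play_rows", "body": {"steps": [[[1,0,0,0,0,0,0.15],[2.5,-0.2,0,0,0,0,0.15],[4.5,-0.4,0,0,0,0,0.15],[7,-0.6,0,0,0,0,0.15],[9.5,-0.8,0,0,0,0,0.15],[12,-1,0,0,0,0,0.15],[14.5,-1.2,0,0,0,0,0.15],[17,-1.4,0,0,0,0,0.15],[19.5,-1.6,0,0,0,0,0.15],[22,-1.8,0,0,0,0,0.15],[24.5,-2,0,0,0,0,0.15],[27,-2.2,0,0,0,0,0.15],[29.5,-2.4,0,0,0,0,0.15],[32,-2.6,0,0,0,0,0.15],[34,-2.8,0,0,0,0,0.15],[35.5,-2.9,0,0,0,0,0.15],[36.3,-3,0,0,0,0,0.15],[36.5,-3,0,0,0,0,0.15],[36.5,-3,0,0,0,0,0.15]]]}}

```text
time_s: 14.4
ee_pos: [0.4525, -0.117, 0.1731]
eef_rot: [-3.142, 0.0, -1.669]
force: [0.0, 0.6, -1.8]
grip_width: 0.0337
```

Call:
{"method": "play_rows", "body": {"steps": [[[0,0,1,0,0,0,0.15],[0,0,2,0,0,0,0.15],[0,0,3.5,0,0,0,0.15],[0,0,5,0,0,0,0.15],[0,0,6.5,0,0,0,0.15],[0,0,8,0,0,0,0.15],[0,0,8.7,0,0,0,0.15],[0,0,9,0,0,0,0.15],[0,0,9,0,0,0,0.15]]]}}

```text
time_s: 15.15
ee_pos: [0.4522, -0.1165, 0.0824]
eef_rot: [3.14, 0.001, -1.668]
force: [-0.3, 0.8, -1.9]
grip_width: 0.0335
```

```bash
python3 go.py .4530,-.1165,.072,-1.67; python3 - <<'E'
from mos import *
snap('side','side6')
mosaic([('side6',(373,205))],'m6',s=4,w=110)
E
```

```text
t 15.15 [ 0.4522 -0.1165  0.0824] [ 3.140e+00  1.000e-03 -1.668e+00] F [-0.3  0.8 -1.9] w 0.0335 q [-0.33  0.27  1.88  0.    1.    1.34]
.4530,-.1165,.072,-1.67 -> [-0.01 -0.08  1.04] [0.001 0.001 0.002]
```

View pics/m6.png

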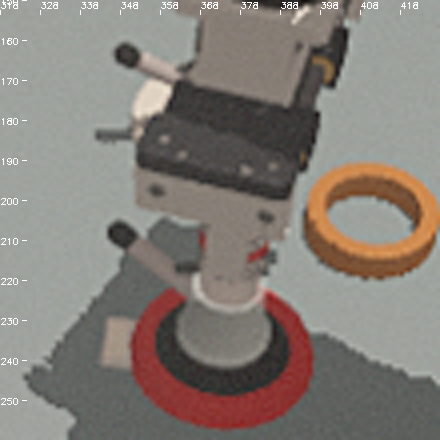

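The red scope hangs upright just above the red dish, foot at (374,232) and dish at (373,238). I'll lower it.

Call:
{"method": "play_rows", "body": {"steps": [[[0,0,0.3,0,0,0,0.15],[0,0,0.6,0,0,0,0.15],[0,0,0.8,0,0,0,0.15],[0,0,0.9,0,0,0,0.15],[0,0,1,0,0,0,0.15],[0,0,1.05,0,0,0,0.15],[0,0,1.05,0,0,0,0.15]]]}}

```text
time_s: 15.78
ee_pos: [0.4526, -0.1168, 0.0726]
eef_rot: [3.141, 0.0, -1.668]
force: [0.4, -1.3, -1.7]
grip_width: 0.0338
```

Call:
{"method": "play_rows", "body": {"steps": [[[0,0,0.06,0,0,0,0.15],[0,0,0.1,0,0,0,0.15],[0,0,0.14,0,0,0,0.15],[0,0,0.14,0,0,0,0.15]]]}}

```text
time_s: 16.12
ee_pos: [0.453, -0.1168, 0.0718]
eef_rot: [-3.141, 0.0, -1.668]
force: [-2.4, 1.9, 5.2]
grip_width: 0.0338
```

Contact. Releasing and rising.

Call:
{"method": "play_rows", "body": {"steps": [[[0,0,-0.05,0,0,0,0.25],[0,0,-0.05,0,0,0,0.4],[0,0,-0.05,0,0,0,0.6],[0,0,-0.05,0,0,0,0.8],[0,0,-0.05,0,0,0,1],[0,0,-0.05,0,0,0,1],[0,0,-0.05,0,0,0,1],[0,0,-0.05,0,0,0,1],[0,0,-0.05,0,0,0,1],[0,0,-1,0,0,0,1],[0,0,-3,0,0,0,1],[0,0,-5,0,0,0,1],[0,0,-7,0,0,0,1],[0,0,-9,0,0,0,1],[0,0,-11,0,0,0,1],[0,0,-13,0,0,0,1],[0,0,-14,0,0,0,1],[0,0,-14,0,0,0,1]]]}}

```text
time_s: 17.62
ee_pos: [0.4536, -0.1171, 0.2141]
eef_rot: [-3.137, -0.001, -1.668]
force: [0.1, -0.0, -0.3]
grip_width: 0.0938
```

```bash
python3 go.py .627,.0465,.20,.66
```

```text
t 17.62 [ 0.4536 -0.1171  0.2141] [-3.137e+00 -1.000e-03 -1.668e+00] F [ 0.1 -0.  -0.3] w 0.0938 q [-0.33  0.11  1.73  0.    1.3   1.34]
.627,.0465,.20,.66 -> [-17.97 -15.66   1.48] [-2.000e-03 -6.000e-03 -2.328e+00]
```

Call:
{"method": "play_rows", "body": {"steps": [[[-1,-0.9,0,0,0,-0.12,1],[-2,-1.8,0,0,0,-0.24,1],[-3,-2.6,0,0,0,-0.36,1],[-4,-3.5,0,0,0,-0.48,1],[-5,-4.4,0,0,0,-0.6,1],[-6,-5.2,0,0,0,-0.72,1],[-7,-6.1,0,0,0,-0.84,1],[-8,-7,0,0,0,-0.96,1],[-9,-7.8,0,0,0,-1.08,1],[-10,-8.7,0,0,0,-1.2,1],[-11,-9.6,0,0,0,-1.32,1],[-12,-10.5,0,0,0,-1.44,1],[-13,-11.3,0,0,0,-1.56,1],[-14,-12.2,0,0,0,-1.68,1],[-15,-13.1,0,0,0,-1.8,1],[-16,-14,0,0,0,-1.92,1],[-17,-14.8,0,0,0,-2.04,1],[-18,-15.7,0,0,0,-2.16,1],[-18,-15.7,0.5,0,0,-2.27,1],[-18,-15.7,1,0,0,-2.33,1]]]}}

```text
time_s: 19.28
ee_pos: [0.6273, 0.0474, 0.2029]
eef_rot: [3.139, -0.002, 0.669]
force: [-0.1, 0.4, 0.4]
grip_width: 0.0942
```

```bash
python3 go.py .6265,.047,.14,.66 .6265,.047,.0715,.66;  python3 - <<'E'
from mos import *
snap('side','side7')
mosaic([('side7',(275,240))],'m7',s=4,w=120)
E
```

```text
t 19.28 [0.6273 0.0474 0.2029] [ 3.139e+00 -2.000e-03  6.690e-01] F [-0.1  0.4  0.4] w 0.0942 q [ 0.02  0.48  1.28 -0.    1.38 -0.65]
.6265,.047,.14,.66 -> [-0.1  -0.04  6.29] [ 0.003 -0.002  0.009]
.6265,.047,.0715,.66 -> [-0.11 -0.06 13.14] [ 0.003 -0.002  0.009]
```

View pics/m7.png

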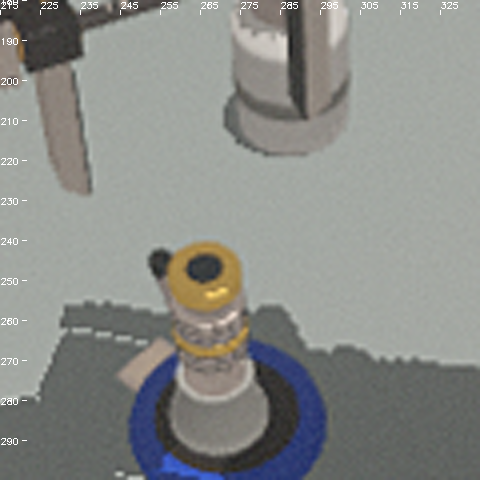

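Fingers straddle the yellow collar (266,247) and the bottle is well clear. Descending and gripping.

Call:
{"method": "play_rows", "body": {"steps": [[[0,0,1,0,0,0,1],[0,0,3,0,0,0.01,1],[0,0,5,0,0,0.01,1],[0,0,7,0,0,0.01,1],[0,0,9,0,0,0.01,1],[0,0,11,0,0,0.01,1],[0,0,12.5,0,0,0.01,1],[0,0,13.1,0,0,0.01,1],[0,0,13.1,0,0,0.01,0.6],[0,0,13.1,0,0,0.01,0.45],[0,0,13.1,0,0,0.01,0.35],[0,0,13.1,0,0,0.01,0.25],[0,0,13.1,0,0,0.01,0.2],[0,0,13.1,0,0,0.01,0.15],[0,0,13.1,0,0,0.01,0.15],[0,0,13.1,0,0,0.01,0.15],[0,0,13.1,0,0,0.01,0.15],[0,0,13.1,0,0,0.01,0.15],[0,0,13.1,0,0,0.01,0.15],[0,0,13.1,0,0,0.01,0.15]]], "force": 25}}

```text
time_s: 21.0
ee_pos: [0.627, 0.047, 0.0708]
eef_rot: [3.14, -0.0, 0.66]
force: [0.4, 1.1, 0.3]
grip_width: 0.0336
```

Call:
{"method": "play_rows", "body": {"steps": [[[0,0,-0.5,0,0,0,0.15],[0,0,-1,0,0,0,0.15],[0,0,-2,0,0,0,0.15],[0,0,-3.5,0,0,0,0.15],[0,0,-5,0,0,0,0.15],[0,0,-6.5,0,0,0,0.15],[0,0,-8,0,0,0,0.15],[0,0,-9.5,0,0,0,0.15],[0,0,-10,0,0,0,0.15],[0,0,-10,0,0,0,0.15]]]}}

```text
time_s: 21.83
ee_pos: [0.6274, 0.0471, 0.1727]
eef_rot: [3.138, -0.003, 0.66]
force: [-0.5, -0.1, -2.9]
grip_width: 0.0334
```

```bash
python3 go.py .4548,.251,.172,.66
```

```text
t 21.83 [0.6274 0.0471 0.1727] [ 3.138e+00 -3.000e-03  6.600e-01] F [-0.5 -0.1 -2.9] w 0.0334 q [ 0.02  0.5   1.32 -0.    1.32 -0.64]
.4548,.251,.172,.66 -> [ -1.12 -26.69  -0.03] [ 0.003 -0.003  0.   ]
```

Call:
{"method": "play_rows", "body": {"steps": [[[0,-1,0,0,0,0,0.15],[-0.1,-2.5,0,0,0,0,0.15],[-0.2,-4.5,0,0,0,0,0.15],[-0.3,-7,0,0,0,0,0.15],[-0.4,-9.5,0,0,0,0,0.15],[-0.5,-12,0,0,0,0,0.15],[-0.6,-14.5,0,0,0,0,0.15],[-0.7,-17,0,0,0,0,0.15],[-0.8,-19.5,0,0,0,0,0.15],[-0.9,-22,0,0,0,0,0.15],[-1,-24,0,0,0,0,0.15],[-1.1,-25.5,0,0.003,-0.003,0,0.15],[-1.1,-26.3,0,0.003,-0.003,0,0.15],[-1.1,-26.7,0,0.003,-0.003,0,0.15],[-1.1,-26.7,0,0.003,-0.003,0,0.15],[-1.1,-26.7,0,0.003,-0.003,0,0.15]]]}}

```text
time_s: 23.17
ee_pos: [0.4551, 0.2508, 0.1715]
eef_rot: [3.141, 0.001, 0.66]
force: [0.4, -0.0, -2.9]
grip_width: 0.0335
```

Call:
{"method": "play_rows", "body": {"steps": [[[0,0,1,0,0,0,0.15],[0,0,2,0,0,0,0.15],[0,0,3.5,0,0,0,0.15],[0,0,5,0,0,0,0.15],[0,0,6.5,0,0,0,0.15],[0,0,8,0,0,0,0.15],[0,0,8.7,0,0,0,0.15],[0,0,9,0,0,0,0.15],[0,0,9,0,0,0,0.15]]]}}

```text
time_s: 23.92
ee_pos: [0.4549, 0.2504, 0.0807]
eef_rot: [3.141, 0.002, 0.66]
force: [-0.1, -0.6, -3.3]
grip_width: 0.0334
```

```bash
python3 go.py .4548,.251,.071,.66; python3 - <<'E'
from mos import *
snap('side','side8')
mosaic([('side8',(335,380))],'m8',s=4,w=120)
E
```

```text
t 23.92 [0.4549 0.2504 0.0807] [3.141e+00 2.000e-03 6.600e-01] F [-0.1 -0.6 -3.3] w 0.0334 q [ 0.43  0.37  1.73 -0.    1.03 -0.23]
.4548,.251,.071,.66 -> [ 0.03 -0.05  0.97] [ 0.     0.002 -0.   ]
```

View pics/m8.png

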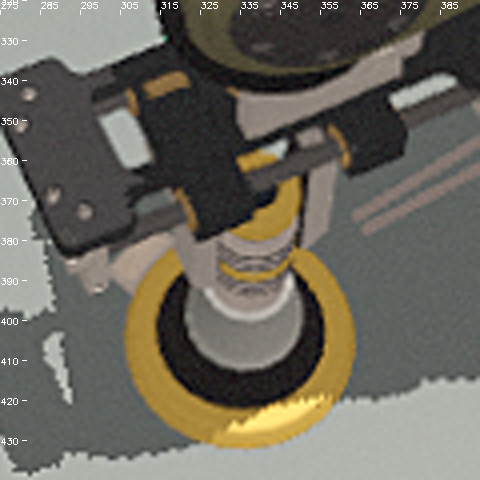

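Call:
{"method": "play_rows", "body": {"steps": [[[0,0,0.3,0,0,0,0.15],[0,0,0.6,0,0,0,0.15],[0,0,0.8,0,0,0,0.15],[0,0,0.9,0,0,0,0.15],[0,0,1,0,0,0,0.15],[0,0,1,0,0,0,0.15],[0,0,1,0,0,0,0.15]]]}}

```text
time_s: 24.55
ee_pos: [0.4552, 0.2507, 0.0716]
eef_rot: [3.141, 0.001, 0.66]
force: [-0.4, -0.1, -3.0]
grip_width: 0.0335
```

Call:
{"method": "play_rows", "body": {"steps": [[[0,0,0.06,0,0,0,0.15],[0,0,0.1,0,0,0,0.15],[0,0,0.14,0,0,0,0.15],[0,0,0.14,0,0,0,0.15]]]}}

```text
time_s: 24.88
ee_pos: [0.4555, 0.2508, 0.0707]
eef_rot: [3.141, 0.0, 0.66]
force: [-2.2, -0.7, 4.3]
grip_width: 0.0333
```

Call:
{"method": "play_rows", "body": {"steps": [[[0,0,-0.05,0,0,0,0.25],[0,0,-0.05,0,0,0,0.4],[0,0,-0.05,0,0,0,0.6],[0,0,-0.05,0,0,0,0.8],[0,0,-0.05,0,0,0,1],[0,0,-0.05,0,0,0,1],[0,0,-0.05,0,0,0,1],[0,0,-0.05,0,0,0,1],[0,0,-0.05,0,0,0,1],[0,0,-1,0,0,0,1],[0,0,-3,0,0,0,1],[0,0,-5,0,0,0,1],[0,0,-7,0,0,0,1],[0,0,-9,0,0,0,1],[0,0,-11,0,0,0,1],[0,0,-13,0,0,0,1],[0,0,-14,0,0,0,1],[0,0,-14,0,0,0,1]]]}}

```text
time_s: 26.38
ee_pos: [0.4561, 0.2512, 0.2132]
eef_rot: [3.14, -0.004, 0.66]
force: [-0.4, -0.2, -0.9]
grip_width: 0.0942
```

```bash
python3 go.py .4802,-.2847,.215,-1.22
```

```text
t 26.38 [0.4561 0.2512 0.2132] [ 3.14  -0.004  0.66 ] F [-0.4 -0.2 -0.9] w 0.0942 q [ 0.43  0.23  1.6  -0.    1.32 -0.23]
.4802,-.2847,.215,-1.22 -> [-30.95  43.81  -0.23] [-0.002 -0.004  1.88 ]
```

Call:
{"method": "play_rows", "body": {"steps": [[[-1,1.4,0,0,0,0.1,1],[-2.7,3.8,0,0,0,0.2,1],[-4.4,6.2,0,0,0,0.3,1],[-6.1,8.7,0,0,0,0.4,1],[-7.9,11.2,0,0,0,0.5,1],[-9.6,13.6,0,0,0,0.6,1],[-11.4,16.1,0,0,0,0.7,1],[-13.1,18.6,0,0,0,0.8,1],[-14.9,21.1,0,0,0,0.9,1],[-16.6,23.5,0,0,0,1,1],[-18.4,26,0,0,0,1.1,1],[-20.1,28.5,0,0,0,1.2,1],[-21.9,31,0,0,0,1.3,1],[-23.6,33.4,0,0,0,1.4,1],[-25.3,35.8,0,0,0,1.5,1],[-27,38.2,0,0,0,1.6,1],[-28.8,40.8,0,0,0,1.7,1],[-30.3,43,0,0,0,1.8,1],[-31,43.8,0,0,0,1.88,1],[-31,43.8,0,0,0,1.88,1]]]}}

```text
time_s: 28.05
ee_pos: [0.479, -0.2867, 0.2111]
eef_rot: [-3.139, 0.001, -1.226]
force: [-0.0, -0.2, 0.5]
grip_width: 0.0943
```

```bash
python3 go.py .4802,-.2847,.0715,-1.22;python3 - <<'E'
from mos import *
snap('side','side9')
cv2.imwrite('pics/m9.png',cv2.imread('pics/side9.png'))
E
```

```text
t 28.05 [ 0.479  -0.2867  0.2111] [-3.139e+00  1.000e-03 -1.226e+00] F [-0.  -0.2  0.5] w 0.0943 q [-0.61  0.31  1.49  0.    1.34  0.62]
.4802,-.2847,.0715,-1.22 -> [-0.13 -0.14 13.96] [-0.003  0.001 -0.006]
```

View pics/m9.png

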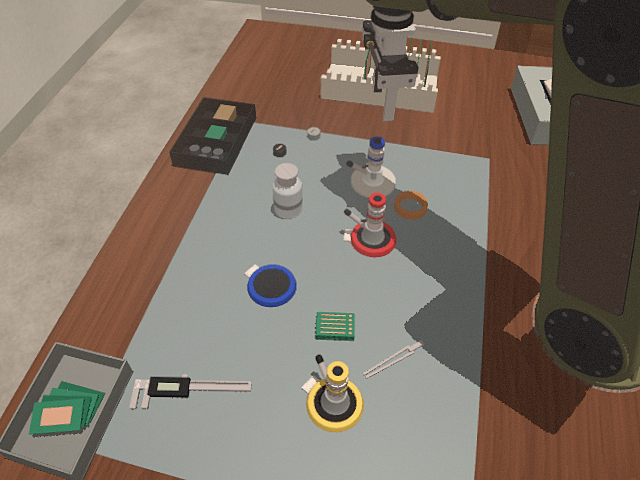

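Red and yellow are seated in their docks, blue is upright on the pad at (376,160), and the blue dock is empty at (272,284). Picking up blue.

Call:
{"method": "play_rows", "body": {"steps": [[[-0.1,-0.1,1,0,0,0,1],[-0.1,-0.1,3,0,0,0,1],[-0.1,-0.1,5,0,0,0,1],[-0.1,-0.1,7,0,0,0,1],[-0.1,-0.1,9,0,0,0,1],[-0.1,-0.1,11,0,0,0,1],[-0.1,-0.1,13,0,0,0,1],[-0.1,-0.1,14,0,0,0,1],[-0.1,-0.1,14,0,0,0,0.6],[-0.1,-0.1,14,0,0,0,0.45],[-0.1,-0.1,14,0,0,0,0.35],[-0.1,-0.1,14,0,0,0,0.25],[-0.1,-0.1,14,0,0,0,0.2],[-0.1,-0.1,14,0,0,0,0.15],[-0.1,-0.1,14,0,0,0,0.15],[-0.1,-0.1,14,0,0,0,0.15],[-0.1,-0.1,14,0,0,0,0.15],[-0.1,-0.1,14,0,0,0,0.15],[-0.1,-0.1,14,0,0,0,0.15],[-0.1,-0.1,14,0,0,0,0.15]]], "force": 25}}

```text
time_s: 29.77
ee_pos: [0.4801, -0.2837, 0.0714]
eef_rot: [-3.139, 0.001, -1.22]
force: [-0.5, 0.3, 1.1]
grip_width: 0.0336
```

Call:
{"method": "play_rows", "body": {"steps": [[[0,0,-0.5,0,0,0,0.15],[0,0,-1,0,0,0,0.15],[0,0,-2,0,0,0,0.15],[0,0,-3.5,0,0,0,0.15],[0,0,-5,0,0,0,0.15],[0,0,-6.5,0,0,0,0.15],[0,0,-8,0,0,0,0.15],[0,0,-9.5,0,0,0,0.15],[0,0,-11,0,0,0,0.15],[0,0,-12.5,0,0,0,0.15],[0,0,-14,0,0,0,0.15],[0,0,-15,0,0,0,0.15],[0,0,-15,0,0,0,0.15]]]}}

```text
time_s: 30.85
ee_pos: [0.4803, -0.2844, 0.224]
eef_rot: [-3.137, -0.002, -1.22]
force: [0.9, 0.2, -2.9]
grip_width: 0.0336
```

```bash
python3 go.py .6220,.0465,.222,-1.22; python3 -c "
from h import *
print(tri('top0',(384,207),'side0',(287,172)), [atz('side9',p,.014) for p in [(271.8,284.5)]])"
```

```text
t 30.85 [ 0.4803 -0.2844  0.224 ] [-3.137e+00 -2.000e-03 -1.220e+00] F [ 0.9  0.2 -2.9] w 0.0336 q [-0.6   0.3   1.47  0.    1.36  0.62]
.6220,.0465,.222,-1.22 -> [-26.21 -24.67   0.28] [-0.005 -0.002 -0.   ]
(array([ 0.64838268, -0.15736535,  0.11126097]), np.float64(0.008193389780144411)) [array([0.62093539, 0.05208958, 0.014     ])]
```

Call:
{"method": "play_rows", "body": {"steps": [[[-0.8,-0.7,0,0,0,0,0.15],[-2,-1.9,0,0,0,0,0.15],[-3.6,-3.4,0,0,0,0,0.15],[-5.3,-5,0,0,0,0,0.15],[-7,-6.6,0,0,0,0,0.15],[-8.8,-8.2,0,0,0,0,0.15],[-10.6,-9.9,0,0,0,0,0.15],[-12.4,-11.6,0,0,0,0,0.15],[-14.2,-13.3,0,0,0,0,0.15],[-16,-15,0,0,0,0,0.15],[-17.8,-16.7,0,0,0,0,0.15],[-19.6,-18.4,0,0,0,0,0.15],[-21.4,-20.1,0,0,0,0,0.15],[-23.1,-21.7,0,0,0,0,0.15],[-24.7,-23.2,0,0,0,0,0.15],[-25.8,-24.2,0,-0.005,-0.002,0,0.15],[-26.3,-24.7,0,-0.005,-0.002,0,0.15],[-26.35,-24.7,0,-0.005,-0.002,0,0.15],[-26.35,-24.7,0,-0.005,-0.002,0,0.15]]]}}

```text
time_s: 32.43
ee_pos: [0.6214, 0.048, 0.2242]
eef_rot: [3.141, 0.0, -1.22]
force: [-0.0, -0.4, -3.5]
grip_width: 0.0337
```

Call:
{"method": "play_rows", "body": {"steps": [[[0,0,1,0,0,0,0.15],[0,0,2,0,0,0,0.15],[0,0,3.5,0,0,0,0.15],[0,0,5,0,0,0,0.15],[0,0,6.5,0,0,0,0.15],[0,0,8,0,0,0,0.15],[0,0,9.5,0,0,0,0.15],[0,0,11,0,0,0,0.15],[0,0,12.5,0,0,0,0.15],[0,0,13.7,0,0,0,0.15],[0,0,14.2,0,0,0,0.15],[0,0,14.2,0,0,0,0.15]]]}}

```text
time_s: 33.43
ee_pos: [0.6205, 0.0476, 0.0806]
eef_rot: [3.138, 0.001, -1.22]
force: [-0.5, 0.7, -3.5]
grip_width: 0.0335
```

```bash
python3 go.py .622,.048,.0714,-1.22; python3 - <<'E'
from mos import *
snap('side','side10')
mosaic([('side10',(272,270))],'m10',s=4,w=120)
E
```

```text
t 33.43 [0.6205 0.0476 0.0806] [ 3.138e+00  1.000e-03 -1.220e+00] F [-0.5  0.7 -3.5] w 0.0335 q [0.02 0.58 1.42 0.   1.14 1.24]
.622,.048,.0714,-1.22 -> [ 0.02 -0.16  0.91] [ 0.003  0.001 -0.   ]
```

View pics/m10.png

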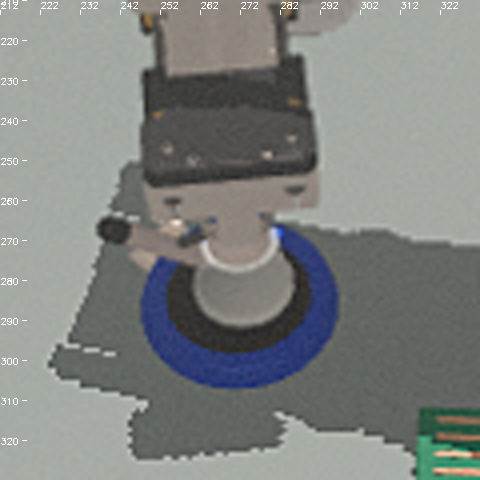

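Call:
{"method": "play_rows", "body": {"steps": [[[0.02,-0.1,0.3,0,0,0,0.15],[0.02,-0.2,0.5,0,0,0,0.15],[0.02,-0.25,0.7,0.003,0,0,0.15],[0.02,-0.25,0.8,0.003,0,0,0.15],[0.02,-0.25,0.9,0.003,0,0,0.15],[0.02,-0.25,0.95,0.003,0,0,0.15],[0.02,-0.25,0.95,0.003,0,0,0.15]]]}}

```text
time_s: 34.07
ee_pos: [0.6234, 0.0484, 0.0723]
eef_rot: [-3.14, 0.001, -1.22]
force: [-0.4, 0.3, -3.0]
grip_width: 0.0336
```

Call:
{"method": "play_rows", "body": {"steps": [[[0,0,0.06,0,0,0,0.15],[0,0,0.12,0,0,0,0.15],[0,0,0.16,0,0,0,0.15],[0,0,0.16,0,0,0,0.15]]]}}

```text
time_s: 34.4
ee_pos: [0.6236, 0.0484, 0.0714]
eef_rot: [-3.14, 0.0, -1.22]
force: [-2.9, 0.3, 5.5]
grip_width: 0.0339
```

Call:
{"method": "play_rows", "body": {"steps": [[[0,0,-0.05,0,0,0,0.25],[0,0,-0.05,0,0,0,0.4],[0,0,-0.05,0,0,0,0.6],[0,0,-0.05,0,0,0,0.8],[0,0,-0.05,0,0,0,1],[0,0,-0.05,0,0,0,1],[0,0,-0.05,0,0,0,1],[0,0,-0.05,0,0,0,1],[0,0,-0.05,0,0,0,1],[0,0,-1,0,0,0,1],[0,0,-3,0,0,0,1],[0,0,-5,0,0,0,1],[0,0,-7,0,0,0,1],[0,0,-9,0,0,0,1],[0,0,-11,0,0,0,1],[0,0,-13,0,0,0,1],[0,0,-15,0,0,0,1],[0,0,-17,0,0,0,1],[0,0,-18,0,0,0,1],[0,0,-18,0,0,0,1]]]}}

```text
time_s: 36.07
ee_pos: [0.6239, 0.0483, 0.2543]
eef_rot: [-3.136, -0.001, -1.22]
force: [-0.0, 0.9, -0.1]
grip_width: 0.0941
```

```bash
python3 go.py .4,-.35,.25,-1.22
```

```text
t 36.07 [0.6239 0.0483 0.2543] [-3.136e+00 -1.000e-03 -1.220e+00] F [-0.   0.9 -0.1] w 0.0941 q [0.02 0.44 1.22 0.   1.48 1.24]
.4,-.35,.25,-1.22 -> [29.71 34.71  0.25] [-0.006 -0.001 -0.   ]
```

Moving the arm aside for a clear final look.

Call:
{"method": "play_rows", "body": {"steps": [[[1.5,1.8,0,0,0,0,1],[3.5,4.1,0,0,0,0,1],[5.5,6.4,0,0,0,0,1],[7.5,8.8,0,0,0,0,1],[9.5,11.1,0,0,0,0,1],[11.5,13.4,0,0,0,0,1],[13.5,15.8,0,0,0,0,1],[15.5,18.1,0,0,0,0,1],[17.5,20.4,0,0,0,0,1],[19.5,22.8,0,0,0,0,1],[21.5,25.1,0,0,0,0,1],[23.5,27.4,0,0,0,0,1],[25.5,29.8,0,0,0,0,1],[27.5,32.1,0,0,0,0,1],[29,33.9,0,0,0,0,1],[29.7,34.7,0,0,0,0,1],[29.7,34.7,0,0,0,0,1],[29.7,34.7,0,0,0,0,1]]]}}

```text
time_s: 37.57
ee_pos: [0.4002, -0.3495, 0.2518]
eef_rot: [-3.136, 0.0, -1.221]
force: [0.0, 0.7, -0.2]
grip_width: 0.0938
```

```bash
python3 go.py; python3 - <<'E'
from mos import *
a=snap('side','side11')['frame'];b=snap('top','top11')['frame']
d=lambda im:cv2.resize(im[60:460,100:500],(400,400))
cv2.imwrite('pics/m11.png',np.hstack([d(a),d(b)]))
A=cv2.imread('pics/side0.png').astype(int)
for n,(x,y,w,h) in dict(bottle=(268,160,40,60),coupons=(312,308,46,36),caliper=(128,370,126,42)).items():
    print(n,np.abs(A-a)[y:y+h,x:x+w].mean().round(2))
E
```

```text
t 37.57 [ 0.4002 -0.3495  0.2518] [-3.136  0.    -1.221] F [ 0.   0.7 -0.2] w 0.0938 q [-0.79  0.22  1.51  0.01  1.41  0.43]
bottle 2.04
coupons 2.4
caliper 2.25
```

View pics/m11.png

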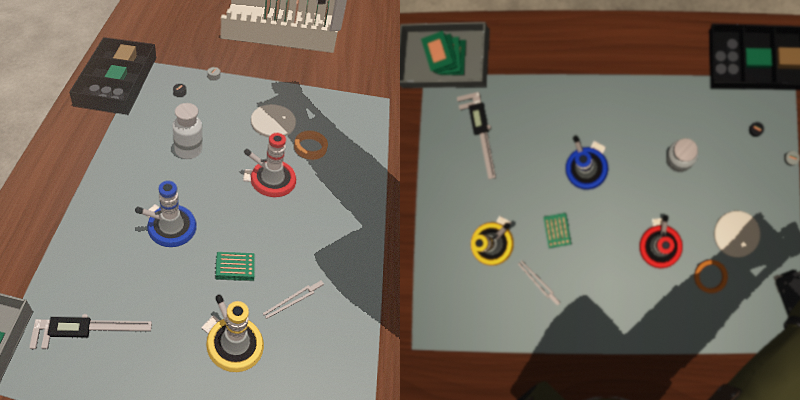

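All three stand upright in their matching docks, and the bystanders are unmoved (image differences are at noise level). Handing in.

```bash
python3 -c "
from station import ctrl
print(ctrl.hand_in())"
```

```text
the job is handed in; nothing more can be done
None
```

The three microscopes now each stand upright in the dock of their own colour, and I handed the job in at about 38 s of the 128 s allowed. I parked blue on the rest pad, moved red to the red dock and yellow to the yellow dock, then moved blue from the pad to the blue dock.

- **Final views:** the side and top pictures show all three upright inside the right dishes, the rest pad empty and the gripper clear of everything. The images of the bottle, coupons and caliper differ from the start only by noise.
- **Forces:** the highest force I read while setting them down was about 8 N.
- **Small disagreements:** the two cameras differed by a few millimetres on dock positions. The collar tops measured 117–119 mm high against a nominal 122 mm. Just before lowering, blue was about 3 mm off the dish centre, so I shifted it by about that much. All of this is within the 11 mm clearance.

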